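# Confirm the blue-cap pick and close the order

### The job

The blue corner caps for this order have been picked. With the fingertips, gently press the white confirm button in front of the bin that holds the blue caps all the way down and let it come up again; after that push the orange order lever over, away from the robot, as far as it goes, and withdraw. Do not touch the other two bins or their buttons, and leave the mug, carton and scanner where they are.

Things in the scene. Friction and masses are not known exactly. Their poses are not given: they have to be found in the camera images.
- bin_blue: Yellow open bin with blue plastic corner caps (the one to confirm), fixed: 105 mm wide (its y), 150 deep (its x), 75 high, front lip 35 high. In front of it, part of it: a grey module 60 x 60 x 26 mm high. Origin: centre of the bin's underside, on the desk; x from its front to its back, roughly away from the robot; z up. The three bins stand side by side in any order.
- btn_blue_top (a point): Centre of the top face of the round white confirm button (32 mm across) on the module of the bin with blue plastic corner caps; 106 mm in front of the bin's origin and 50 mm above the desk when the button is up. The button moves straight down in a black collar of 48 mm diameter whose top is 38 mm above the desk.
- btn_blue (a joint): How far that button is pressed, m: 0 up, 0.008 fully down. Spring: starts to move at 1.5 N, fully down at 5 N, comes back up by itself. A press registers once it is more than 5 mm down.
- bin_red: Yellow open bin with round red knobs with steel stems (not to be touched), fixed: 105 mm wide (its y), 150 deep (its x), 75 high, front lip 35 high. In front of it, part of it: a grey module 60 x 60 x 26 mm high. Origin: centre of the bin's underside, on the desk; x from its front to its back, roughly away from the robot; z up. The three bins stand side by side in any order.
- btn_red_top (a point): Centre of the top face of the round white confirm button (32 mm across) on the module of the bin with round red knobs with steel stems; 106 mm in front of the bin's origin and 50 mm above the desk when the button is up. The button moves straight down in a black collar of 48 mm diameter whose top is 38 mm above the desk.
- btn_red (a joint): How far that button is pressed, m: 0 up, 0.008 fully down. Spring: starts to move at 1.5 N, fully down at 5 N, comes back up by itself. A press registers once it is more than 5 mm down.
- bin_black: Yellow open bin with black plastic bolts (not to be touched), fixed: 105 mm wide (its y), 150 deep (its x), 75 high, front lip 35 high. In front of it, part of it: a grey module 60 x 60 x 26 mm high. Origin: centre of the bin's underside, on the desk; x from its front to its back, roughly away from the robot; z up. The three bins stand side by side in any order.
- btn_black_top (a point): Centre of the top face of the round white confirm button (32 mm across) on the module of the bin with black plastic bolts; 106 mm in front of the bin's origin and 50 mm above the desk when the button is up. The button moves straight down in a black collar of 48 mm diameter whose top is 38 mm above the desk.
- btn_black (a joint): How far that button is pressed, m: 0 up, 0.008 fully down. Spring: starts to move at 1.5 N, fully down at 5 N, comes back up by itself. A press registers once it is more than 5 mm down.
- order_base: Grey foot of the orange order lever, fixed to the desk: 70 mm (its x) by 50 mm (its y), 25 mm high. It stands at the left or the right end of the row of bins. Origin: centre of its underside; x points roughly away from the robot; the lever's pivot lies along its y axis, 22 mm above the origin.
- order_tip (a point): Centre of the orange ball (26 mm diameter) at the end of the order lever, 80 mm from the pivot on a steel rod of 10 mm diameter; about 92 mm above the desk when the lever leans fully either way, 102 mm when upright.
- order (a joint): Angle of the order lever, rad: 0 leans 0.5 rad towards the robot (the foot's -x), 0.5 is upright, 1.0 is the far stop, leaning 0.5 rad away from the robot (+x). It starts between 0 and 0.25, moves under about 1 N at the ball and stays where it is left.
- mug: White mug, loose, 76 mm diameter, 85 mm high, handle on its +y side (about 35 mm more); stands at the end of the row opposite the lever. Origin: centre of its underside. Leave it alone.
- carton: Small brown carton, loose, 80 (x) x 110 (y) x 45 mm high, between the robot and the bins. Origin: centre of its underside. Leave it alone.
- scanner: Hand scanner, loose, lying on the desk along its x: about 133 mm long, 50 mm wide, 36 mm high, black handle with a grey head at +x. Origin: centre of its underside. Leave it alone.

How it is judged:
By the outcome, as a careful person would: the job done as asked, in the order asked, and still so for the second after the job is handed in, with the robot touching nothing.
It also fails if it takes over 48 s, if anything falls off the work surface, if the arm or the gripper's body presses on something with over 40 N, if the wrist force passes 120 N, or if a joint passes its speed limit or range.

### The arm

A 7-joint arm with a two-finger parallel gripper is mounted at the origin on the work surface. World frame = base frame: x ahead of the robot, y to its left, z up, the work surface at z = 0. Lengths are in m, angles in rad, forces in N, time in s.
With the tool pointing down it reaches from about 0.425 to 0.875 m from the base axis. Payload 9.9 kg.
Tool frame: the origin (TCP) lies midway between the tips of the shut fingers; the grasp point (between the pads) lies 19 mm behind it; z points along the fingers, y is the direction in which the jaws open and shut (so a half turn about z gives the same grasp; the last joint's range is limited). The gripper opens to 85 mm and grips with 20 to 120 N. Pads are 22 mm wide; open, the fingers measure 114 mm over their backs; the gripper's body (76 mm by 85 mm) begins 54 mm behind the grasp point. The pads swing forward as they close: fully open they stand 13 mm farther back than shut.
Start: joints at [-1.38, 0.576, 0.025, 1.437, -0.015, 1.129, -0.057], TCP at [0.183, 0.65, 0.231] pointing down, gripper open.
Joint ranges: [-2.76, 2.76], [-0.34, 2.15], [-1.52, 1.57], [0.19, 2.46], [-1.09, 4.23], [0.17, 1.99], [-2.82, 2.82]. Speed limits (rad/s): [2.22, 2.22, 3.01, 3.01, 3.14, 3.14, 3.14].

### API

Orientations are given as a unit quaternion [x, y, z, w].
In Python, from workcell import ctrl, imaging gives the robot as it stands. The module is installed in compiled form; this text tells all that it offers.
- The arm moves only by the shell command python3 -m creep 'ROWS' [FORCE]. ROWS is text: rows parted by semicolons, each of 5 numbers parted by spaces: the shift along the tool's x, y, z in mm, then the turn about the tool's z in degrees, then the opening, from 0 (shut) to 1 (fully open). In form: tx ty tz turn grip; .... A call has 1 to 20 rows; each row is the pose to reach, as a shift and turn from the pose commanded when the call began, along the tool's axes at that moment; what a row does not reach only later rows make up. A row lasts 1/10 s, in which the tool goes at most 50 mm and 8.59 degrees, less where a joint would pass 70% of its speed; a pose out of reach is approached as far as the arm can. A call with a gripper value outside its range is refused whole. The fingers move at their own pace and stop on an object; FORCE is the grip in N (left out, the last holds). Time passes only in rows, so rows that repeat a pose let the fingers close. It gives the time, the measured TCP pose, the force and the opening at its end, in the units of the state.
- ctrl.read_state(): the state, without advancing time (a new reading comes with each control period).
- imaging.grab_frame(name): name is "side" or "top" or "wrist"; returns the picture (400x640x3 uint8, red, green, blue); there is no depth.
- imaging.camera_params(name): a dict with "camera_matrix" (3x3 intrinsics, pixels), "extrinsics" (4x4, takes a point from camera to world coordinates). Camera axes: x right, y down, z forward; pixel columns grow to the right and rows downward; lengths in m; the calibration is good to about 2 mm. The wrist camera is an equidistant fisheye: a pixel r from the principal point sees the ray r / f radians off the axis. A picture is of the moment at which its call begins: read the wrist's pose just before it. camera_params takes no time and is no camera call; for the wrist camera it gives the pose at the moment of the call.
- ctrl.close_job(): hands the job in, once; it reports no verdict.
The state is a dict: "t": time; "q": joint angles; "qd": joint speeds; "effort": joint torques, N m; "tcp_pos": TCP position; "eef_rot": TCP orientation; "contact_force": force on the tool from outside, world axes, zero at the start; "ft_torque": the same for the moment, N m; "finger_gap": finger opening in m.
Only numpy, scipy, OpenCV 4.12 (cv2) and the standard library are available. Lean on these libraries where they do the work, as an engineer would, in place of code of your own. Each camera call takes 0.05 s, during which the arm holds its last target. There are 200 camera calls.

## Working session

There is one attempt and no reset: what is moved stays moved. The work goes in short steps, Python scripts to look and compute and a shell command to move; the robot and the scene stay as the last step left them, time stands still between calls to the robot, and variables do not carry over. Pictures are saved under pics/ and viewed, about 8 in all and at most 12, crops included, and the job is handed in when it is done.

```bash
mkdir -p pics; python3 - <<'E'
from workcell import ctrl, imaging
import cv2, numpy as np
s=ctrl.read_state(); print({k:np.round(s[k],3).tolist() for k in s})
for n in ("top","side"):
    im=imaging.grab_frame(n); cv2.imwrite(f"pics/{n}0.png",im[:,:,::-1])
    p=imaging.camera_params(n); print(n,np.round(p["camera_matrix"],1).tolist(),np.round(p["extrinsics"],4).tolist())
E
```

```text
{'t': 0.0, 'q': [-1.38, 0.577, 0.025, 1.438, -0.015, 1.129, -0.056], 'qd': [-0.001, 0.0, -0.002, 0.002, -0.001, 0.001, 0.0], 'effort': [-0.0, -76.575, 2.251, -28.596, 0.016, 0.013, -0.0], 'tcp_pos': [0.183, 0.649, 0.23], 'eef_rot': [0.137, 0.991, -0.001, -0.0], 'contact_force': [-0.968, 0.326, 0.266], 'ft_torque': [-0.015, 0.02, -0.015], 'finger_gap': 0.085}
top [[369.3, 0.0, 316.3], [0.0, 369.3, 189.7], [0.0, 0.0, 1.0]] [[0.0227, -0.9925, 0.1199, 0.4097], [-0.9997, -0.0212, 0.0138, 0.0049], [-0.0111, -0.1202, -0.9927, 0.9751], [0.0, 0.0, 0.0, 1.0]]
side [[485.0, 0.0, 325.1], [0.0, 485.0, 199.4], [0.0, 0.0, 1.0]] [[-0.9982, -0.0073, 0.0594, 0.4558], [-0.055, 0.5054, -0.8612, 1.0702], [-0.0238, -0.8629, -0.5049, 0.7138], [0.0, 0.0, 0.0, 1.0]]
```

View pics/top0.png

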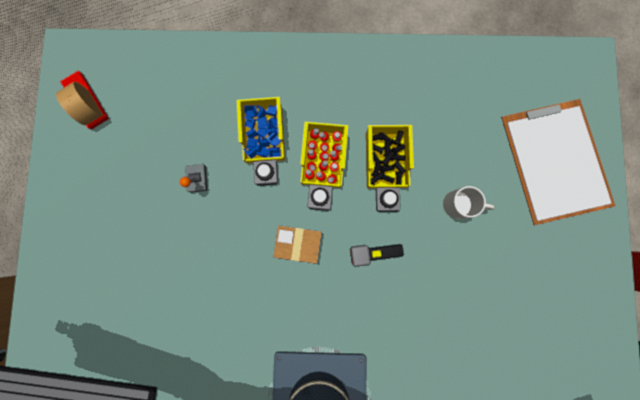

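View pics/side0.png

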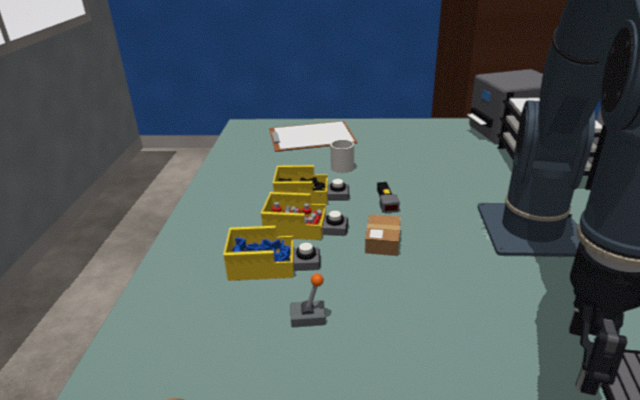

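The blue bin is the leftmost, with its button at top-view (265,171). The lever ball is at (185,182), further left. The side view agrees: button about (306,250), ball (317,280). I'll enlarge both areas.

```bash
python3 - <<'E'
import cv2, numpy as np
a=cv2.imread("pics/top0.png")[90:215,170:300]; b=cv2.imread("pics/side0.png")[225:335,220:350]
a=cv2.resize(a,None,fx=4,fy=4,interpolation=cv2.INTER_CUBIC)[:,:400*2]
a=cv2.resize(cv2.imread("pics/top0.png")[150:210,170:290],(800,400),interpolation=cv2.INTER_CUBIC)
cv2.imwrite("pics/topc.png",a)
cv2.imwrite("pics/sidec.png",cv2.resize(cv2.imread("pics/side0.png")[235:335,270:370],(600,600),interpolation=cv2.INTER_CUBIC))
E
```

```text
(no output)
```

View pics/topc.png

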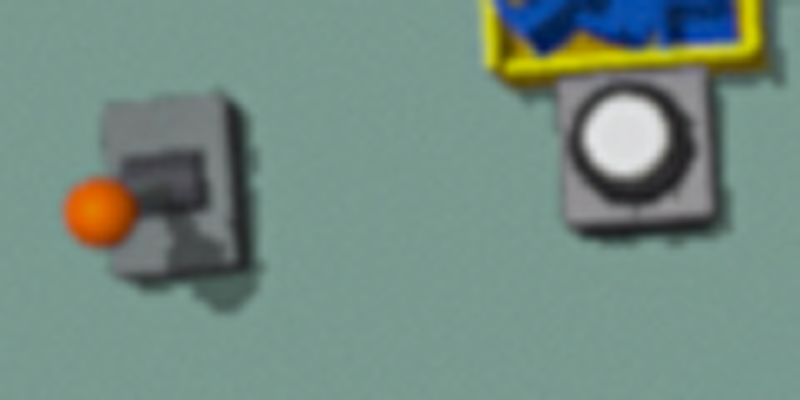

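View pics/sidec.png

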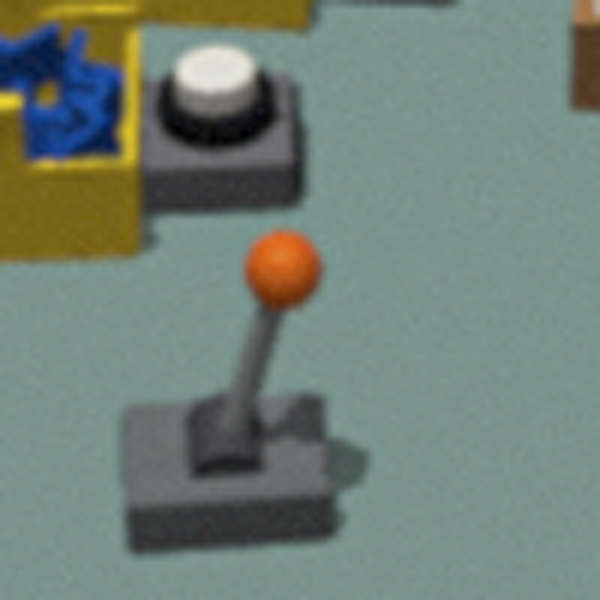

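Top crop: button (625,137), ball (100,212), foot top corners (105,100), (222,93), (240,266), (115,278). Side crop: button (217,66), ball (283,269). Next I triangulate.

```bash
cat > h.py <<'E'
import numpy as np
from workcell import ctrl, imaging
from scipy.spatial.transform import Rotation as R
def ray(n,uv):
    p=imaging.camera_params(n);K=np.array(p["camera_matrix"]);E=np.array(p["extrinsics"])
    return E[:3,3],E[:3,:3]@np.linalg.solve(K,[*uv,1])
def plane(n,uv,z):
    o,d=ray(n,uv);return o+d*(z-o[2])/d[2]
def tri(a,b):
    A=0;y=0;
    rs=[ray("top",a),ray("side",b)]
    for o,d in rs:
        d=d/np.linalg.norm(d);P=np.eye(3)-np.outer(d,d);A=A+P;y=y+P@o
    return np.linalg.solve(A,y)
tc=lambda u,v:(170+u/6.6667-.5,150+v/6.6667-.5)
sc=lambda u,v:(270+u/6-.5,235+v/6-.5)
def rel(pt,s=None):
    s=s or ctrl.read_state();return R.from_quat(s["eef_rot"]).inv().apply(np.array(pt)-s["tcp_pos"])*1000
E
python3 - <<'E'
from h import *
np.set_printoptions(precision=4,suppress=True)
print("btn tri",tri(tc(625,137),sc(217,66)),"planes",plane("top",tc(625,137),.05),plane("side",sc(217,66),.05))
print("ball tri",tri(tc(100,212),sc(283,269)),"plane",plane("top",tc(100,212),.095),plane("side",sc(283,269),.095))
for c in((105,100),(222,93),(240,266),(115,278)):print("foot",plane("top",tc(*c),.025))
for c in((560,75),(708,70),(718,220),(567,222)):print("mod",plane("top",tc(*c),.026))
s=ctrl.read_state();print(R.from_quat(s["eef_rot"]).as_matrix())
print("rel btn",rel(plane("top",tc(625,137),.05)))
E
```

```text
btn tri [0.5679 0.1536 0.0516] planes [0.5688 0.1539 0.05  ] [0.5676 0.1516 0.05  ]
ball tri [0.5281 0.3339 0.101 ] plane [0.5295 0.3362 0.095 ] [0.5281 0.3268 0.095 ]
foot [0.5836 0.3635 0.025 ]
foot [0.5873 0.3175 0.025 ]
foot [0.519  0.3063 0.025 ]
foot [0.5132 0.3549 0.025 ]
mod [0.5971 0.1843 0.026 ]
mod [0.6002 0.1262 0.026 ]
mod [0.5409 0.1202 0.026 ]
mod [0.5389 0.1791 0.026 ]
[[-0.9625  0.2713 -0.0003]
 [ 0.2713  0.9625 -0.0015]
 [-0.0001 -0.0015 -1.    ]]
rel btn [-505.6638 -371.8716  181.1202]
```

Button at about (0.568, 0.153). Lever foot at (0.551, 0.336), yawed about 8°, ball at (0.528, 0.334, 0.10). Now I shut the fingers, turn the tool x axis onto the lever's push direction, and move above the button.

```bash
python3 -m creep '-506 -372 80 -24 0;-506 -372 80 -24 0;-506 -372 80 -24 0;-506 -372 80 -24 0;-506 -372 80 -24 0;-506 -372 80 -24 0;-506 -372 80 -24 0;-506 -372 80 -24 0;-506 -372 80 -24 0;-506 -372 80 -24 0;-506 -372 80 -24 0;-506 -372 80 -24 0;-506 -372 80 -24 0;-506 -372 80 -24 0;-506 -372 80 -24 0;-506 -372 80 -24 0;-506 -372 80 -24 0;-506 -372 80 -24 0;-506 -372 80 -24 0;-506 -372 80 -24 0' 20
python3 - <<'E'
from h import *
import cv2
np.set_printoptions(precision=4,suppress=True)
s=ctrl.read_state();print(s["tcp_pos"],R.from_quat(s["eef_rot"]).as_matrix(),s["contact_force"],s["finger_gap"])
print(rel([.568,.153,.05],s))
t=imaging.grab_frame("top")[100:240,140:340];d=imaging.grab_frame("side")[150:350,220:420]
cv2.imwrite("pics/p1.png",np.hstack([cv2.resize(t,(429,300),interpolation=2),cv2.resize(d,(300,300),interpolation=2)])[:,:,::-1])
E
```

```text
t: 2.1
tcp_pos: [0.5691, 0.1547, 0.1514]
eef_rot: [-0.072, 0.997, 0.0, 0.0]
contact_force: [-0.7, 0.2, -0.2]
finger_gap: -0.0002
[0.5691 0.1547 0.1514] [[-0.9895 -0.1442  0.0001]
 [-0.1442  0.9895  0.0001]
 [-0.0001  0.0001 -1.    ]] [-0.6829  0.2068 -0.1822] -0.00019886237871010959
[  1.3303  -1.5828 101.4099]
```

View pics/p1.png

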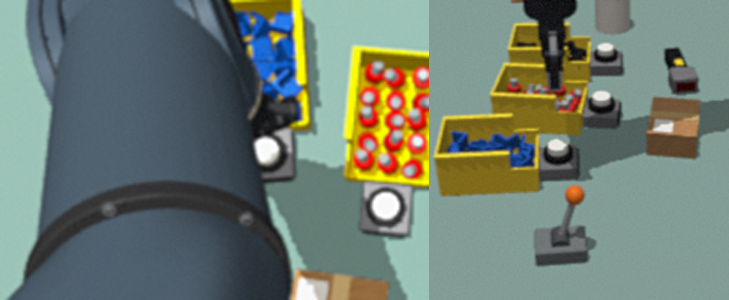

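The fingers hang above the blue button (side crop column 555, button 557). I descend to just above it, then press in small steps.

```bash
python3 -m creep '1 -1 30 0 0;1 -1 60 0 0;1 -1 80 0 0;1 -1 90 0 0;1 -1 96 0 0;1 -1 96 0 0;1 -1 96 0 0'; python3 -m creep '0 0 2 0 0;0 0 4 0 0;0 0 6 0 0;0 0 8 0 0;0 0 8 0 0;0 0 8 0 0'
```

```text
t: 2.9
tcp_pos: [0.5689, 0.1534, 0.0561]
eef_rot: [-0.072, 0.997, 0.0, 0.001]
contact_force: [-0.1, 0.3, 0.6]
finger_gap: 0.0
t: 3.5
tcp_pos: [0.5686, 0.1533, 0.0474]
eef_rot: [-0.072, 0.997, 0.0, 0.0]
contact_force: [1.1, 0.3, 2.6]
finger_gap: 0.0002
```

```bash
python3 -m creep '0 0 1 0 0;0 0 2 0 0;0 0 3 0 0;0 0 4 0 0;0 0 4 0 0;0 0 4 0 0'; python3 -m creep '0 0 1 0 0;0 0 2 0 0;0 0 2 0 0;0 0 2 0 0'
```

```text
t: 4.1
tcp_pos: [0.5686, 0.1533, 0.0434]
eef_rot: [-0.072, 0.997, 0.0, 0.0]
contact_force: [0.5, -0.1, 4.9]
finger_gap: -0.0
t: 4.5
tcp_pos: [0.5686, 0.1533, 0.042]
eef_rot: [-0.072, 0.997, 0.0, 0.0]
contact_force: [-0.5, -0.3, 12.9]
finger_gap: -0.0004
```

The button bottomed out at tip z = 0.042 with the force jump expected at the stop. I lift, check that it came up, and move to the robot side of the lever.

```bash
python3 -m creep '0 0 -3 0 0;0 0 -8 0 0;0 0 -20 0 0;0 0 -60 0 0;0 0 -108 0 0;0 0 -108 0 0;64 185 -108 0 0;64 185 -108 0 0;64 185 -108 0 0;64 185 -108 0 0;64 185 -108 0 0;64 185 -108 0 0;64 185 -108 0 0'
python3 - <<'E'
from h import *
import cv2
d=imaging.grab_frame("side")[180:340,240:400]
cv2.imwrite("pics/p2.png",cv2.resize(d,(560,560),interpolation=2)[:,:,::-1])
s=ctrl.read_state();print(rel([.528,.334,.082],s),rel([.589,.341,.082],s))
E
```

```text
t: 5.8
tcp_pos: [0.4788, 0.3256, 0.1493]
eef_rot: [-0.071, 0.997, -0.001, -0.0]
contact_force: [0.5, -0.2, -0.1]
finger_gap: 0.0001
[-49.67229944   1.73793949  67.23580812] [-1.11049178e+02  4.13333972e-02  6.72170493e+01]
```

View pics/p2.png

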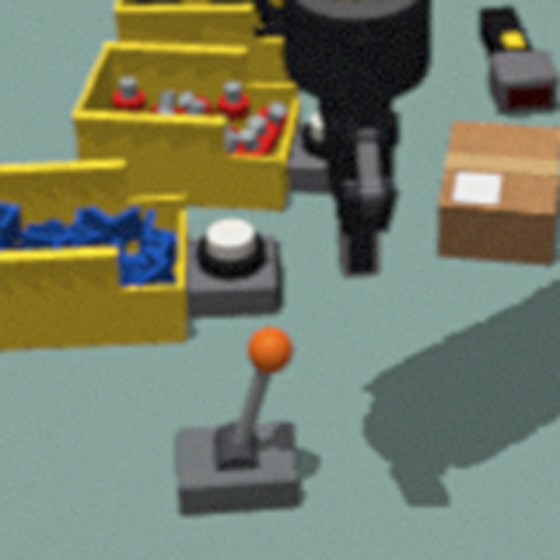

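The button at (231,240) is up again, and the fingers stand clear on the robot side of the ball at (269,350). I descend to z = 0.082 and push along tool -x.

```bash
python3 -m creep '0 1 30 0 0;0 1 67 0 0;0 1 67 0 0;-10 1 67 0 0;-20 1 67 0 0;-30 1 67 0 0;-30 1 67 0 0'; python3 -m creep '-6 0 0 0 0;-12 0 0 0 0;-18 0 0 0 0;-24 0 0 0 0;-30 0 0 0 0;-36 0 0 0 0;-42 0 0 0 0;-48 0 0 0 0;-48 0 0 0 0;-48 0 0 0 0'
```

```text
t: 6.55
tcp_pos: [0.5106, 0.3326, 0.0835]
eef_rot: [-0.071, 0.997, 0.001, 0.001]
contact_force: [0.7, 0.3, -0.3]
finger_gap: 0.0001
t: 7.55
tcp_pos: [0.5557, 0.3393, 0.0823]
eef_rot: [-0.072, 0.997, 0.0, 0.0]
contact_force: [0.3, 0.6, 0.0]
finger_gap: 0.0002
```

```bash
python3 -m creep '-2 0 0 0 0;-4 0 0 0 0;-4 0 0 0 0;-4 0 0 0 0'; python3 -m creep '-2 0 0 0 0;-4 0 0 0 0;-4 0 0 0 0;-4 0 0 0 0'
python3 - <<'E'
from h import *
import cv2
d=imaging.grab_frame("side")[220:340,260:380]
cv2.imwrite("pics/p3.png",cv2.resize(d,(560,560),interpolation=2)[:,:,::-1])
E
```

```text
t: 7.95
tcp_pos: [0.5595, 0.3399, 0.0823]
eef_rot: [-0.072, 0.997, 0.0, 0.0]
contact_force: [0.4, -0.6, 0.0]
finger_gap: 0.0
t: 8.35
tcp_pos: [0.5637, 0.3404, 0.0823]
eef_rot: [-0.072, 0.997, 0.0, 0.0]
contact_force: [-0.2, -0.3, 0.3]
finger_gap: -0.0003
```

View pics/p3.png

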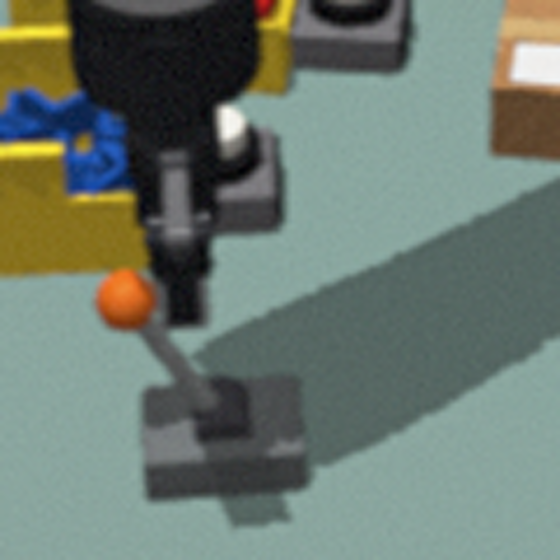

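The lever leans away, with the ball at (127,299), but no stop force yet. I keep pushing.

```bash
python3 -m creep '-1 0 0 0 0;-2 0 0 0 0;-3 0 0 0 0;-3 0 0 0 0;-3 0 0 0 0'; python3 -m creep '-1 0 0 0 0;-2 0 0 0 0;-2 0 0 0 0;-2 0 0 0 0'
```

```text
t: 8.9
tcp_pos: [0.5652, 0.3407, 0.0821]
eef_rot: [-0.072, 0.997, -0.0, -0.001]
contact_force: [-4.9, -1.2, 1.8]
finger_gap: 0.0
t: 9.3
tcp_pos: [0.5655, 0.3407, 0.082]
eef_rot: [-0.072, 0.997, -0.001, -0.003]
contact_force: [-10.7, -2.9, 6.0]
finger_gap: 0.0005
```

The tip is stalled at 11 N, so the lever is on its stop. I back off, lift and check.

```bash
python3 -m creep '10 0 0 0 0;40 0 0 0 0;70 0 0 0 0;80 0 -20 0 0;80 0 -60 0 0;80 0 -110 0 0;80 100 -150 0 0;80 150 -150 0 0;80 150 -150 0 0;80 150 -150 0 0;80 150 -150 0 0;80 150 -150 0 0'
python3 - <<'E'
from h import *
import cv2
a=imaging.grab_frame("top")[90:270,150:500];d=imaging.grab_frame("side")[130:340,200:420]
cv2.imwrite("pics/p4.png",cv2.resize(d,(628,600),interpolation=2)[:,:,::-1]);cv2.imwrite("pics/p5.png",cv2.resize(a,(778,400),interpolation=2)[:,:,::-1])
E
```

```text
t: 10.5
tcp_pos: [0.4683, 0.4767, 0.2319]
eef_rot: [-0.071, 0.997, -0.001, 0.0]
contact_force: [-0.1, -1.2, 0.0]
finger_gap: 0.0001
```

View pics/p4.png

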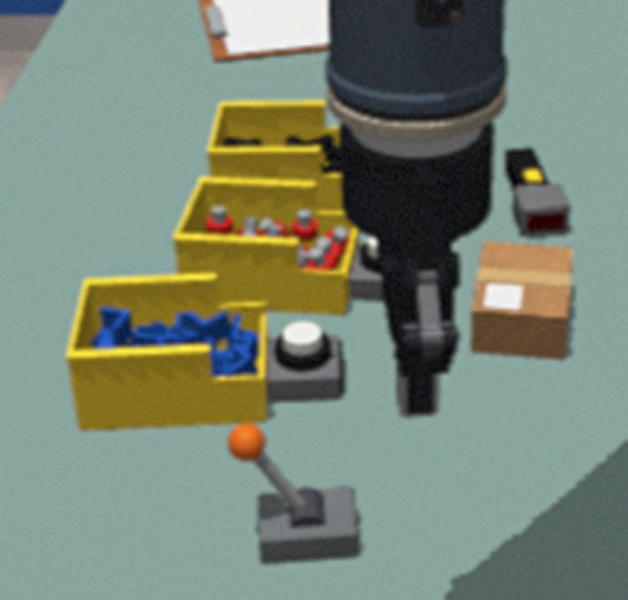

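View pics/p5.png

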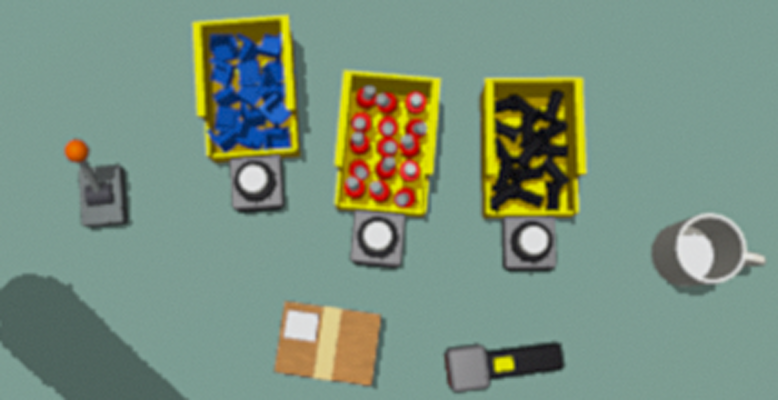

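Both views show the lever leaning away (ball at side crop (246,441), top crop (77,151)) and the blue button up. The mug, carton and scanner look unmoved. I triangulate the ball as a last check, then hand in.

```bash
python3 - <<'E'
from h import *
b=tri((150+77/2.223-.5,90+151/2.223-.5),(200+246/2.855-.5,130+441/2.857-.5))
u=np.array([.9895,.1442]); f=(b[:2]-[.551,.336])@u
print(b,"fwd",f,"lean",np.arctan2(f,b[2]-.022)); ctrl.close_job()
E
```

```text
[0.58813405 0.34118266 0.09429925] fwd 0.03749148505760225 lean 0.47838496864715896
the job is handed in; nothing more can be done
```

I pressed the blue bin's confirm button all the way down and let it come up. I then pushed the orange lever away from the robot to its stop, withdrew clear of everything and handed the job in at about 10.6 s.

- **Button:** The fingertip reached z = 0.042 m, which is the full 8 mm of travel. The force rose through 4.9 N to 12.9 N at the stop, so I went somewhat past the 5 N needed to bottom it. Later pictures show it up again.
- **Lever:** The fingertip stalled at about 11 N at the end of the push. After I withdrew, the ball triangulated 37.5 mm ahead of the pivot, a lean of 0.48 rad. The stop is at 0.50 rad, so it agrees within measurement error.
- **Surroundings:** In the last pictures, the mug, carton, scanner and the other two bins look unmoved. This was judged by eye, not measured. Force on the tool at the end was about 1 N, roughly the sensor's noise level.

No check failed or disagreed.

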